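# Hang the display brackets and take the product shot

### The job

Hang every steel bracket lying about on the table in the upper groove of the slatwall panel, anywhere along it: tilt its lip into the groove and turn it down until it hangs fully home with its plate against the panel, and stand the white vase upright on the middle of the round riser. When the display is dressed, half-press the camera's release button to its first click and hold it there for about a second, then press it fully down and let it come up again. Do not tip the vase over and do not disturb the other things on the table.

Things in the scene. Friction and masses are not known exactly. Their poses are not given: they have to be found in the camera images.
- bracket0: steel slatwall bracket (may be absent), standing on its underside at the start; may get knocked aside. Origin: bottom middle of the back face of its upright plate (50 wide, 64 high, x -4 to 0). z up; x points out of the plate's back, away from the arm, to go into the panel. Arm: flat bar 14 thick (y), z 0 to 40, x -130 to -4, then an end stop 24 wide, 52 high. About 0.22 kg. All brackets are alike.
- bracket0_arm (a point): good place to grip bracket0 across its 14 mm arm: at x -55, y 0, z 27 in the bracket's frame, close to its centre of mass
- bracket0_lip (a point): middle of the top edge of bracket0's upturned lip (bracket x 13, z 93). A tongue 40 wide and 4 thick (z 60 to 64) reaches back from the plate's top to x 15; its end is turned up as the lip, x 11 to 15, top at z 93, so the gap between plate and lip is 11. Axes as the bracket's
- bracket1: steel slatwall bracket (may be absent), standing on its underside at the start; may get knocked aside. Origin: bottom middle of the back face of its upright plate (50 wide, 64 high, x -4 to 0). z up; x points out of the plate's back, away from the arm, to go into the panel. Arm: flat bar 14 thick (y), z 0 to 40, x -130 to -4, then an end stop 24 wide, 52 high. About 0.22 kg. All brackets are alike.
- bracket1_arm (a point): good place to grip bracket1 across its 14 mm arm: at x -55, y 0, z 27 in the bracket's frame, close to its centre of mass
- bracket1_lip (a point): middle of the top edge of bracket1's upturned lip (bracket x 13, z 93). A tongue 40 wide and 4 thick (z 60 to 64) reaches back from the plate's top to x 15; its end is turned up as the lip, x 11 to 15, top at z 93, so the gap between plate and lip is 11. Axes as the bracket's
- bracket2: steel slatwall bracket (may be absent), standing on its underside at the start; may get knocked aside. Origin: bottom middle of the back face of its upright plate (50 wide, 64 high, x -4 to 0). z up; x points out of the plate's back, away from the arm, to go into the panel. Arm: flat bar 14 thick (y), z 0 to 40, x -130 to -4, then an end stop 24 wide, 52 high. About 0.22 kg. All brackets are alike.
- bracket2_arm (a point): good place to grip bracket2 across its 14 mm arm: at x -55, y 0, z 27 in the bracket's frame, close to its centre of mass
- bracket2_lip (a point): middle of the top edge of bracket2's upturned lip (bracket x 13, z 93). A tongue 40 wide and 4 thick (z 60 to 64) reaches back from the plate's top to x 15; its end is turned up as the lip, x 11 to 15, top at z 93, so the gap between plate and lip is 11. Axes as the bracket's
- panel: white slatwall panel fixed on the table, 464 wide over its end caps, 210 high (caps 214), 39 thick. Origin: bottom middle of its front face (x = 0); x points into the panel, away from the robot, y along it, z up. Two level grooves, closed by the caps at y +-220: the lower (z 45 to 71) is too low to use, brackets hang in the upper.
- groove (a point): middle of the lower edge of the upper groove's mouth, on the front face, 145 above the table; axes as the panel's. Mouth 26 high (z 0 to 26 here). The slats above and below it are 5 thick; behind them a hollow, x 5 to 31, reaches up to z 46 and down to z -4. A bracket enters tilted about 35 degrees, arm end raised, lip leading, and is turned level as the lip comes up behind the slat
- groove_seat (a point): point in the groove's hollow (13, 0, 33 in the groove's frame) where the lip's top comes when a bracket is seated at the middle: its origin is then at x 0, z -60 in the groove's frame, axes as the panel's, tongue resting on the mouth's lower edge, lip 7 up behind the upper slat. Let go, it sags up to 5 degrees, arm end low, plate's foot on the face
- vase: white ceramic vase 150 high, loose. Origin: centre of its underside; z up. Foot radius 34, widest radius 43 at z 30 to 55, neck radius 20 to 22 at z 100 to 125 (grip here, from above), lip radius 24 at the top. About 0.35 kg.
- riser_top (a point): centre of the top of a dark wooden round riser fixed on the table: radius 65, its top 30 above the table
- camera: grey product camera on a short stand, fixed. Origin: centre of its underside on the table; x points out of the lens. Body 75 x 140 (y), 45 to 130 high; lens radius 33 reaching to x 79; a viewfinder hump to z 146 at y -48 to -3. The release button is on top at x 0, y 40.
- shutter_top (a point): centre of the top face of the camera's release button, an upright metal cap of radius 17, 151 above the table when untouched, in a shallow collar of radius 23 whose rim is 13 below the cap's top. Pressed straight down. It springs back when let go.
- shutter_first (a joint): first stage of the button, m: 0 untouched, 0.006 at the first click; about 1 N starts it and 4 N brings it to the click
- shutter_second (a joint): second stage of the button, m, moved only by pressing on past the first click: needs about 8 N to start and 12 N to reach its end at 0.005 (11 mm below the untouched height in all)
- tape: bystander: roll of brown packing tape lying flat, 110 across, 48 high; leave it alone. Origin: its underside
- opener: bystander: flat steel bottle opener, 140 long, lying on the table; leave it alone. Origin: its underside
- rack: bystander: white plastic rack of glass coasters, 180 x 120 x 108; leave it alone. Origin: its underside
- mug: bystander: blue mug 80 across, 90 high; leave it alone. Origin: its underside
- jar: bystander: glass jar 70 across, 100 high; leave it alone. Origin: its underside
Mind the look-alikes: they are no part of the job. Of the things that look like the part that bears riser_top, the largest one is meant.

How it is judged:
By the outcome, as a careful person would: the job done as asked, in the order asked, and still so for the second after the job is handed in, with the robot touching nothing.
Of bracket0, bracket1, bracket2 only 2 to 3 are there at a start; the rules pass over those that are not, and their reading is None.
At some moment in a run one of bracket0, bracket1, bracket2 may be knocked a few centimetres aside while the robot is not near it.
It also fails if it takes over 210 s, if anything falls off the work surface, if the arm or the gripper's body presses on something with over 40 N, if the wrist force passes 120 N, or if a joint passes its speed limit or range.

### The arm

A 6-joint arm with a two-finger parallel gripper is mounted at the origin on the work surface. World frame = base frame: x ahead of the robot, y to its left, z up, the work surface at z = 0. Lengths are in mm, angles in rad, forces in N, time in s.
With the tool pointing down it reaches from about 400 to 825 mm from the base axis. Payload 7 kg.
Tool frame: the origin (TCP) lies at the very end of the fingers, on their centre line; the grasp point (between the pads) lies 19 mm behind it; z points along the fingers, y is the direction in which the jaws open and shut (so a half turn about z gives the same grasp; the last joint's range is limited). The gripper opens to 88 mm and grips with 3 to 60 N. Pads are 19 mm wide; open, the fingers measure 130 mm over their backs; the gripper's body (78 mm by 193 mm) begins 47 mm behind the grasp point.
Start: joints at [1.431, 0.359, 0.012, 0, -1.224, -0.288], TCP at [280.043, 614.143, 226.561] pointing down, gripper open.
Joint ranges: [-3.07, 3.07], [-1.43, 2.12], [-1.02, 1.25], [-3.03, 1.67], [-3.05, -0], [-3.03, 3.03]. Speed limits (rad/s): [2.39, 2.39, 3.01, 3.14, 3.14, 3.14].

### API

Orientations are given as a unit quaternion [x, y, z, w].
In Python, from plant import bot gives the robot as it stands. Calls block until the motion is done:
- bot.move_ptp(position, orientation): joint-space move of the TCP to a pose.
- bot.line_to(position, velocity=150, ori=None): straight line of the TCP; ori=None keeps the orientation; velocity is the mean speed in mm/s.
- bot.move_joints(angles): joint-space move.
- bot.move_gripper(opening, force=None): finger opening in mm; force is the grip in N (None keeps the last); returns when the fingers have stopped.
- bot.pause(seconds).
- bot.solve_ik(position, orientation): joint angles nearest the present ones, or None.
- bot.read_state(): the state.
- bot.camera(name): name is "scene" or "top" or "wrist"; returns the picture (400x640x3 uint8, red, green, blue); there is no depth.
- bot.get_calibration(name): a dict with "fx", "fy", "cx", "cy" (pixels), "distortion" ([k1, k2, p1, p2, k3] as OpenCV has them; the pictures are not rectified), "view" (4x4, takes a point from world to camera coordinates); the wrist camera has in their place "T_tool_cam" (4x4, takes a point from camera to tool coordinates, whose origin is the TCP and whose axes are the flange's). Camera axes: x right, y up, looking along -z (the intrinsics and any distortion apply to the point x, -y, -z); pixel columns grow to the right and rows downward; lengths in mm; the calibration is good to about 2 mm. A picture is of the moment at which its call begins: read the wrist's pose just before it. get_calibration takes no time and is no camera call.
A pose or a line that the arm cannot do raises bot.Unreachable and nothing moves.
- bot.close_job(): hands the job in, once; it reports no verdict.
The state is a dict: "t": time; "joint_pos": joint angles; "qvel": joint speeds; "tau": joint torques, N m; "tcp_pos": TCP position; "eef_rot": TCP orientation; "contact_force": force on the tool from outside, world axes, zero at the start; "moment": the same for the moment, N m; "width": finger opening in mm.
Only numpy, scipy, OpenCV 4.12 (cv2) and the standard library are available. Lean on these libraries where they do the work, as an engineer would, in place of code of your own. Each camera call takes 0.05 s, during which the arm holds its last target.

## Working session

There is one attempt and no reset: what is moved stays moved. The work goes in short steps, each a Python script; the robot and the scene stay as the last script left them, time stands still between calls to the robot, and variables do not carry over. Pictures are saved under pics/ and viewed, and the job is handed in when it is done.

```bash
ls -la; mkdir -p pics
python3 - <<'E'
from plant import bot
import cv2
for n in ("scene","top","wrist"):
    im=bot.camera(n); cv2.imwrite(f"pics/{n}0.png",im[:,:,::-1])
    c=bot.get_calibration(n); print(n,c)
print(bot.read_state())
E
```

```text
total 12
drwxr-xr-x  3 agent agent 4096 Dec  7 15:04 .
drwxr-xr-x 23 root  root  4096 Dec  7 15:04 ..
drwxr-xr-x  2 agent agent 4096 Dec  7 15:04 pics
scene {'fx': 493.610267125994, 'fy': 493.610267125994, 'cx': 316.82720535474925, 'cy': 202.91426887332813, 'distortion': array([-0.08590875,  0.        ,  0.        ,  0.        ,  0.        ]), 'view': array([[-8.13989131e-01,  5.80634162e-01,  1.69016035e-02,
         3.50049991e+02],
       [-2.92813549e-01, -4.35276158e-01,  8.51348866e-01,
         4.01283739e+01],
       [ 5.01679100e-01,  6.88039705e-01,  5.24327612e-01,
        -1.87744573e+03],
       [ 0.00000000e+00,  0.00000000e+00,  0.00000000e+00,
         1.00000000e+00]])}
top {'fx': 385.82432590185573, 'fy': 385.82432590185573, 'cx': 324.8717078736611, 'cy': 194.78060332589294, 'distortion': array([-0.08389215,  0.        ,  0.        ,  0.        ,  0.        ]), 'view': array([[-2.45805576e-02, -9.99665059e-01,  8.09734369e-03,
         4.20259162e+01],
       [ 9.90788697e-01, -2.32817463e-02,  1.33400589e-01,
        -4.70183605e+02],
       [-1.33167388e-01,  1.13
[... 661 characters left out ...]
0e+00,
         1.00000000e+00]])}
{'t': 0.15, 'joint_pos': array([ 1.43109869e+00,  3.59229297e-01,  1.12630191e-02, -2.80336316e-04,
       -1.22409832e+00, -2.88060663e-01]), 'qvel': array([ 0.00141304, -0.00254242,  0.00191136,  0.00317593,  0.00084724,
        0.00220147]), 'tau': array([-1.51862885e-03, -5.83276320e+01,  2.93290955e+01,  7.00120166e+00,
        8.81320186e-03, -1.12306404e-04]), 'tcp_pos': array([279.89730005, 613.81776607, 225.8260432 ]), 'eef_rot': array([ 9.77204578e-01, -2.12298832e-01, -8.44373915e-05,  6.42160069e-04]), 'contact_force': array([ 0.2863566 , -0.18608041,  0.2104781 ]), 'moment': array([0.02716107, 0.00689   , 0.06465905]), 'width': 87.385940557967}
```

View pics/top0.png

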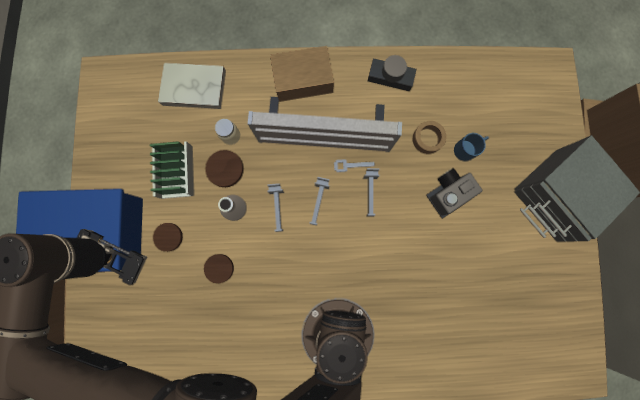

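View pics/scene0.png

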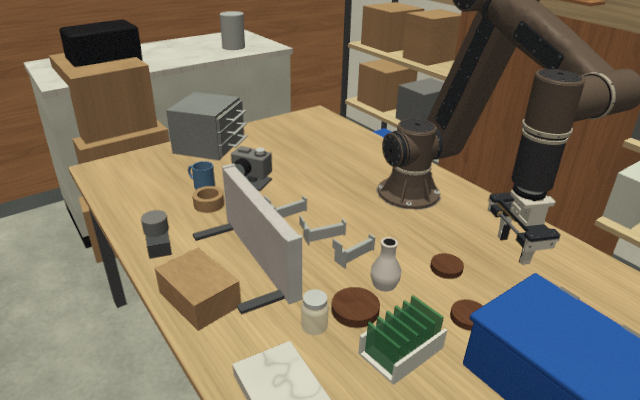

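View pics/wrist0.png

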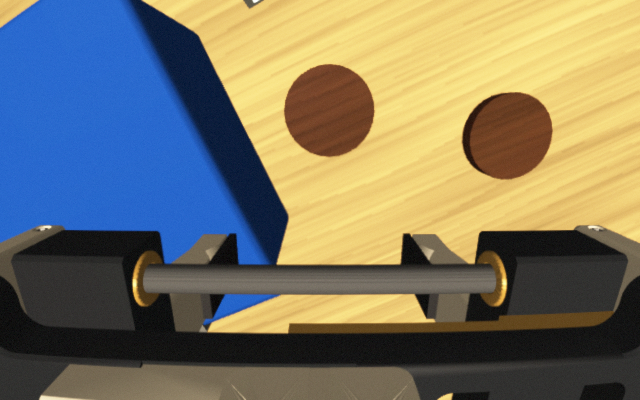

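The top view shows three brackets (at about (277,205), (320,200) and (371,190)), the panel at (325,130), the vase at (230,207), the large riser at (224,168), and the camera at (455,193) with its button at about (452,198). I'll zoom in next.

```bash
cat > h.py <<'E'
from plant import bot
import numpy as np, cv2
from scipy.spatial.transform import Rotation as R
def K(c): return np.array([[c['fx'],0,c['cx']],[0,c['fy'],c['cy']],[0,0,1.]])
def camw(name,st=None):
    c=bot.get_calibration(name)
    if name!='wrist': return c,c['view']
    st=st or bot.read_state(); T=np.eye(4); T[:3,:3]=R.from_quat(st['eef_rot']).as_matrix(); T[:3,3]=st['tcp_pos']
    return c,np.linalg.inv(T@c['T_tool_cam'])
def proj(name,P,cw=None):
    c,V=cw or camw(name); P=np.atleast_2d(P).astype(float)
    q=(V[:3,:3]@P.T).T+V[:3,3]; q=q*[1,-1,-1]
    return cv2.projectPoints(q,np.zeros(3),np.zeros(3),K(c),np.array(c['distortion']))[0][:,0]
def unproj(name,px,z,cw=None):
    c,V=cw or camw(name)
    u=cv2.undistortPoints(np.atleast_2d(px).astype(float)[:,None],K(c),np.array(c['distortion']))[:,0]
    Rw=V[:3,:3].T; o=-Rw@V[:3,3]; d=(Rw@np.c_[u[:,0],-u[:,1],-np.ones(len(u))].T).T
    z=np.broadcast_to(z,(len(u),)); s=(z-o[2])/d[:,2]
    return o+d*s[:,None]
def crop(src,dst,x0,y0,x1,y1,f):
    im=cv2.imread(src)[y0:y1,x0:x1]; cv2.imwrite(dst,cv2.resize(im,None,fx=f,fy=f,interpolation=cv2.INTER_CUBIC))
E
python3 - <<'E'
from h import *
crop('pics/top0.png','pics/top0a.png',240,90,410,240,4.5)
crop('pics/top0.png','pics/top0b.png',145,105,265,240,4.4)
crop('pics/top0.png','pics/top0c.png',405,120,505,220,6)
E
```

```text
(no output)
```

View pics/top0a.png

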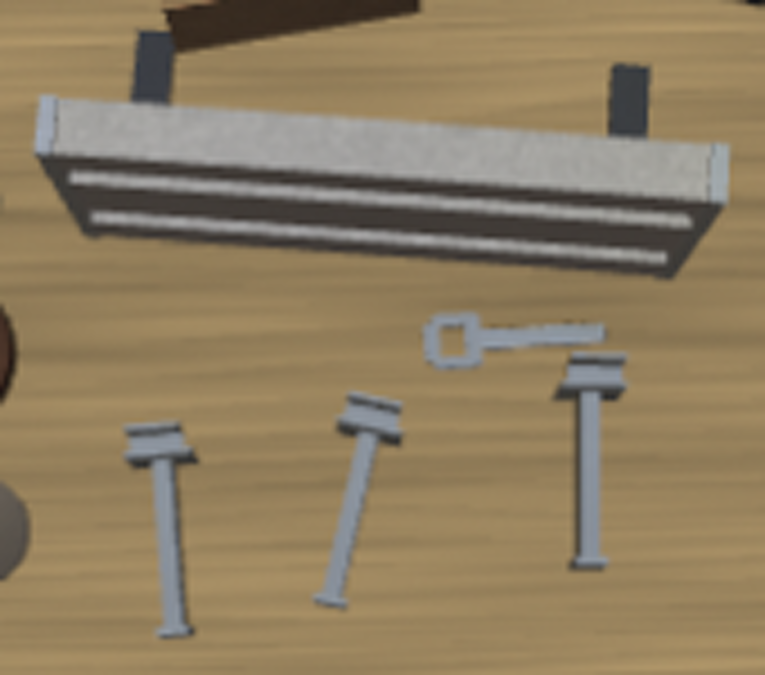

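View pics/top0b.png

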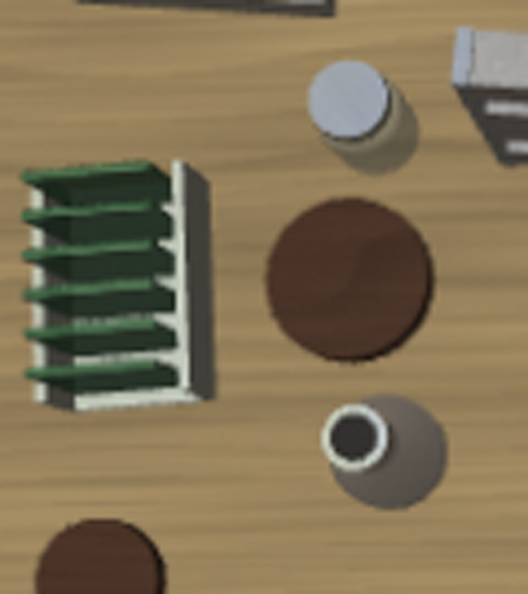

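View pics/top0c.png

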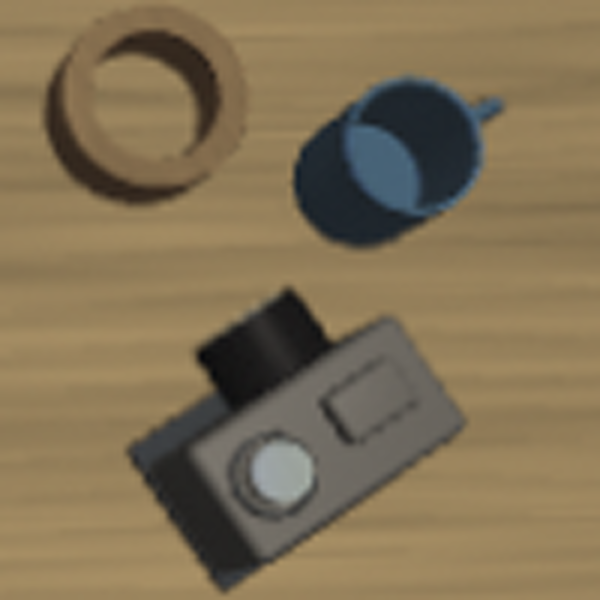

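Run:
```python
from h import *
np.set_printoptions(precision=1,suppress=True)
def a(p,x0=240,y0=90,f=4.5): return (np.array(p,float)+.5)/f-.5+[x0,y0]
p=unproj('top',a([[36,155],[722,207]]),214); print('panel top',p, np.linalg.norm(p[1]-p[0]))
p=unproj('top',a([[87,237],[670,278]]),0); print('panel bot',p,np.linalg.norm(p[1]-p[0]))
for n,l,e,arm in (('b0',[[124,430],[181,426]],[[156,630],[191,628]],[[163,465],[174,625]]),('b1',[[348,396],[402,406]],[[315,600],[347,605]],[[368,435],[333,598]]),('b2',[[570,357],[627,357]],[[571,563],[606,563]],[[589,392],[588,558]])):
    L=unproj('top',a(l),93); E=unproj('top',a(e),52); A=unproj('top',a(arm),40)
    d=L.mean(0)-E.mean(0); print(n,'lip',L.mean(0),'w',np.linalg.norm(L[1]-L[0]),'end',E.mean(0),'len',np.linalg.norm(d[:2]),'yaw',np.degrees(np.arctan2(d[1],d[0])),'armyaw',np.degrees(np.arctan2(*(A[0]-A[1])[[1,0]])), A.ravel())
b=lambda p:a(p,145,105,4.4)
print('riser',unproj('top',b([[349,277],[267,277],[432,277],[349,197],[349,355]]),30))
print('vase lip',unproj('top',b([[354,437]]),150),'body edge r',unproj('top',b([[447,452],[395,508]]),43))
c=lambda p:a(p,405,120,6)
print('button',unproj('top',c([[281,470]]),151))
print('cambody top corners',unproj('top',c([[190,450],[390,316],[466,422],[265,558]]),130))
print('opener',unproj('top',a([[425,340],[605,333]]),0))
```

```text
panel top [[ 666.3  259.6  214. ]
 [ 620.2 -197.   214. ]] 458.9513285483245
panel bot [[ 668.8  259.8    0. ]
 [ 625.2 -199.1    0. ]] 460.905508423516
b0 lip [499.6 197.3  93. ] w 41.24825706178452 end [356.6 188.   52. ] len 143.34220394019877 yaw 3.7137631499048815 armyaw 3.4099409751434226 [480.  196.1  40.  360.1 189.   40. ]
b1 lip [515.6  36.4  93. ] w 39.69833862155033 end [373.4  72.   52. ] len 146.63036606419428 yaw -14.062023930720306 armyaw -13.321545428039588 [499.2  41.9  40.  377.4  70.7  40. ]
b2 lip [ 544.4 -126.8   93. ] w 41.589743786819135 end [ 397.8 -118.7   52. ] len 146.74143326238257 yaw -3.16678024944494 armyaw -2.6543249150486226 [ 528.2 -125.9   40.   402.5 -120.    40. ]
riser [[574.  376.   30. ]
 [575.7 441.   30. ]
 [572.3 310.6  30. ]
 [638.3 376.9  30. ]
 [512.1 375.2  30. ]]
vase lip [[433.9 340.6 150. ]] body edge r [[433.2 295.8  43. ]
 [391.3 335.5  43. ]]
button [[ 435.9 -361.8  151. ]]
cambody top corners [[ 450.1 -320.8  130. ]
 [ 519.9 -434.5  130. ]
 [ 461.7 -471.8  130. ]
 [ 392.  -357.3  130. ]]
opener [[ 579.5   -4.5    0. ]
 [ 582.  -145.7    0. ]]
```

```bash
cat > plan.py <<'E'
import numpy as np, heapq
# bracket boundary samples (x,z); ref point C=(0,62)
def rect(x0,x1,z0,z1,s=1.0):
    xs=np.arange(x0,x1+.01,s);zs=np.arange(z0,z1+.01,s)
    return np.vstack([np.c_[xs,0*xs+z0],np.c_[xs,0*xs+z1],np.c_[0*zs+x0,zs],np.c_[0*zs+x1,zs]])
B=np.vstack([rect(-4,0,0,64),rect(0,15,60,64),rect(11,15,60,93)])-[0,62]
# panel solid rects: lower slat, upper slat, back, hollow ceiling & floor, (groove frame)
S=[(0,5,-145,0),(0,5,26,65),(31,39,-145,65),(5,31,46,65),(5,31,-60,-4)]
def sd(P):
    d=np.full(len(P),1e9)
    for x0,x1,z0,z1 in S:
        dx=np.maximum(x0-P[:,0],P[:,0]-x1);dz=np.maximum(z0-P[:,1],P[:,1]-z1)
        d=np.minimum(d,np.where((dx<0)&(dz<0),np.maximum(dx,dz),np.hypot(np.maximum(dx,0),np.maximum(dz,0))))
    return d
# sd on grid
X0,Z0=-120,-120
gx=np.arange(X0,60,.5);gz=np.arange(Z0,120,.5)
G=sd(np.stack(np.meshgrid(gx,gz,indexing='ij'),-1).reshape(-1,2)).reshape(len(gx),len(gz))
xs=np.arange(-50,8.1,1);zs=np.arange(-30,30.1,1);ts=np.arange(0,51,1.)
C=np.zeros((len(xs),len(zs),len(ts)))
for k,t in enumerate(np.radians(ts)):
    Q=np.c_[B[:,0]*np.cos(t)+B[:,1]*np.sin(t),-B[:,0]*np.sin(t)+B[:,1]*np.cos(t)]
    for i,x in enumerate(xs):
        for j,z in enumerate(zs):
            C[i,j,k]=G[np.round((Q[:,0]+x-X0)*2).astype(int),np.round((Q[:,1]+z-Z0)*2).astype(int)].min()
def idx(x,z,t): return (int(round(x-xs[0])),int(round(z-zs[0])),int(round(t)))
goal=idx(-1,3,0)
print('goal clr',C[goal])
# dijkstra back from goal
D={goal:0};par={};h=[(0,goal)];end=None
while h:
    d,n=heapq.heappop(h)
    if d>D[n]: continue
    if n[0]==0: end=n;break
    for a in (-1,0,1):
     for b in (-1,0,1):
      for c in (-1,0,1):
        m=(n[0]+a,n[1]+b,n[2]+c)
        if m==n or min(m)<0 or m[0]>=len(xs) or m[1]>=len(zs) or m[2]>=len(ts): continue
        cl=C[m]
        if cl<.3: continue
        nd=d+np.sqrt(a*a+b*b+.5*c*c)*(0.03+1/min(cl,8)**2.5)
        if nd<D.get(m,1e18): D[m]=nd;par[m]=n;heapq.heappush(h,(nd,m))
p=[end]
while p[-1]!=goal: p.append(par[p[-1]])
for q in p: print(xs[q[0]],zs[q[1]],ts[q[2]],round(C[q],1))
np.save('path.npy',[(xs[q[0]],zs[q[1]],ts[q[2]]) for q in p])
E
python3 plan.py
```

```text
goal clr 1.0
-50.0 7.0 50.0 19.6
-49.0 7.0 50.0 18.7
-48.0 7.0 50.0 17.9
-47.0 7.0 50.0 17.1
-46.0 7.0 50.0 16.3
-45.0 7.0 50.0 15.6
-44.0 7.0 50.0 14.8
-43.0 7.0 50.0 14.2
-42.0 7.0 50.0 13.3
-41.0 7.0 50.0 12.5
-40.0 7.0 50.0 11.7
-39.0 7.0 50.0 11.0
-38.0 7.0 50.0 10.3
-37.0 7.0 50.0 9.6
-36.0 7.0 50.0 9.0
-35.0 7.0 50.0 8.5
-34.0 7.0 50.0 8.1
-33.0 7.0 50.0 7.8
-32.0 7.0 50.0 7.6
-31.0 7.0 50.0 7.5
-30.0 7.0 50.0 7.5
-29.0 7.0 50.0 7.5
-28.0 7.0 50.0 7.5
-27.0 7.0 50.0 7.5
-26.0 7.0 50.0 7.1
-25.0 8.0 50.0 6.6
-24.0 8.0 50.0 6.4
-23.0 9.0 50.0 6.3
-22.0 10.0 50.0 5.8
-21.0 10.0 50.0 6.1
-20.0 11.0 49.0 6.0
-19.0 11.0 48.0 5.8
-18.0 12.0 47.0 5.3
-17.0 12.0 46.0 5.3
-16.0 13.0 45.0 5.3
-15.0 14.0 44.0 5.0
-14.0 15.0 43.0 4.6
-13.0 15.0 42.0 4.6
-12.0 16.0 41.0 4.6
-11.0 16.0 40.0 5.1
-10.0 16.0 39.0 5.0
-9.0 16.0 38.0 5.0
-9.0 16.0 37.0 5.5
-8.0 16.0 36.0 5.5
-8.0 16.0 35.0 5.8
-7.0 16.0 34.0 6.0
-6.0 16.0 33.0 6.0
-6.0 16.0 32.0 6.5
-5.0 16.0 31.0 6.8
-5.0 16.0 30.0 7.2
-5.0 16.0 29.0 7.2
-4.0 15.0 28.0 6.9
-4.0 15.0 27.0 7.4
-4.0 15.0 26.0 7.4
-4.0 15.0 25.0 7.5
-4.0 14.0 24.0 7.2
-4.0 14.0 23.0 7.2
-4.0 14.0 22.0 7.2
-4.0 13.0 21.0 6.9
-4.0 13.0 20.0 6.9
-4.0 13.0 19.0 6.7
-4.0 12.0 18.0 6.5
-4.0 12.0 17.0 6.3
-4.0 11.0 16.0 6.1
-4.0 11.0 15.0 6.1
-4.0 11.0 14.0 5.9
-4.0 10.0 13.0 5.7
-4.0 10.0 12.0 5.5
-4.0 9.0 11.0 5.0
-4.0 9.0 10.0 5.0
-4.0 8.0 9.0 4.5
-4.0 8.0 8.0 4.5
-4.0 8.0 7.0 4.0
-4.0 8.0 6.0 4.0
-3.0 7.0 5.0 3.5
-3.0 6.0 4.0 3.5
-3.0 6.0 3.0 3.5
-3.0 6.0 2.0 3.0
-3.0 5.0 1.0 3.0
-2.0 4.0 0.0 2.0
-1.0 3.0 0.0 1.0
```

```bash
cat >> h.py <<'E'
PO=np.array([645.,30.8,0.]); PYAW=np.radians(-5.6); LEAN=25.
def Rz(a): return R.from_euler('z',a)
def grasp(lean=LEAN,flip=False):
    l=np.radians(lean); z=np.array([np.sin(l),0,-np.cos(l)]); y=np.array([0,-1. if flip else 1.,0]); x=np.cross(y,z)
    Rg=R.from_matrix(np.c_[x,y,z]); return Rg, np.array([-55,0,27])+19*z
def tcp_from_bracket(o,Rb,**k):
    Rg,p=grasp(**k); return o+Rb.apply(p),(Rb*Rg).as_quat()
def bracket_pose(C,y,t,PO=PO,PYAW=PYAW):
    """C=(x,z) of tongue ref in groove frame, y along panel, tilt deg"""
    Rp=Rz(PYAW); Rb=Rp*R.from_euler('y',t,degrees=True)
    o=PO+Rp.apply([C[0],y,145+C[1]])-Rb.apply([0,0,62]); return o,Rb
WP=[(-60,7,50),(-26,7,50),(-20,11,49),(-13,15,42),(-9,16,37),(-5,16,30),(-4,14,22),(-4,11,14),(-4,8,8),(-3,6,3),(-1,3.5,0)]
E
python3 - <<'E'
from h import *
np.set_printoptions(precision=2,suppress=True)
print(bot.solve_ik([574,376,150],R.from_euler('x',np.pi).as_quat()))
for lean in (15,25,30):
  for flip in (0,1):
    print(lean,flip)
    for yaw,o in ((3.5,(486,196.5)),(-13.8,(503,39.5)),(-3,(531,-126))):
      for dz in (0,90):
        p,q=tcp_from_bracket(np.array([*o,dz]),Rz(np.radians(yaw)),lean=lean,flip=flip); print('  grasp',bot.solve_ik(p,q))
    for y in (-140,0,140):
      for w in (WP[0],WP[4],WP[-1]):
        o,Rb=bracket_pose(w[:2],y,w[2]); p,q=tcp_from_bracket(o,Rb,lean=lean,flip=flip); print('   hang',y,w,bot.solve_ik(p,q))
E
```

```text
[ 0.86  0.43 -0.06  0.   -1.08  0.71]
15 0
  grasp None
  grasp [ 0.97  0.03 -0.95  0.46 -0.47 -2.88]
  grasp None
  grasp [ 0.69 -0.01 -0.99  0.47 -0.48 -2.91]
  grasp None
  grasp [ 0.19  0.05 -0.81  0.14 -0.45 -1.94]
   hang -140 (-60, 7, 50) [ 0.1   0.54  0.02 -0.12 -1.65 -1.75]
   hang -140 (-9, 16, 37) [ 0.11  0.47 -0.03 -0.08 -1.45 -1.76]
   hang -140 (-1, 3.5, 0) [ 0.2   0.21 -0.64  0.17 -0.48 -2.01]
   hang 0 (-60, 7, 50) [ 0.29  0.54  0.07 -0.22 -1.67 -1.92]
   hang 0 (-9, 16, 37) [ 0.31  0.48  0.02 -0.15 -1.46 -1.93]
   hang 0 (-1, 3.5, 0) [ 0.47  0.22 -0.68  0.31 -0.47 -2.4 ]
   hang 140 (-60, 7, 50) [ 0.46  0.59  0.19 -0.31 -1.7  -2.08]
   hang 140 (-9, 16, 37) [ 0.48  0.53  0.12 -0.21 -1.49 -2.1 ]
   hang 140 (-1, 3.5, 0) [ 0.68  0.28 -0.61  0.37 -0.52 -2.66]
15 1
  grasp None
  grasp [ 0.97  0.03 -0.95  0.46 -0.47  0.27]
  grasp None
  grasp [ 0.69 -0.01 -0.99  0.47 -0.48  0.23]
  grasp None
  grasp [ 0.19  0.05 -0.81  0.14 -0.45  1.2 ]
   hang -140 (-60, 7, 50) [ 0.1   0.54  0.02 -0.12 -1.65  1.4 ]
   hang -140 (-9, 16, 37) [ 0.11  0.47 -0.03 -0.08 -1.45  1.39]
   han
[... 2119 characters left out ...]
g 140 (-9, 16, 37) [ 0.57  0.38 -0.12 -0.08 -1.17 -2.2 ]
   hang 140 (-1, 3.5, 0) None
30 1
  grasp [-0.02  0.21 -0.99 -2.9  -0.16 -1.75]
  grasp None
  grasp [-0.27  0.17 -0.9  -2.61 -0.03 -2.07]
  grasp None
  grasp None
  grasp None
   hang -140 (-60, 7, 50) [ 0.13  0.38 -0.16 -0.08 -1.38  1.37]
   hang -140 (-9, 16, 37) [ 0.15  0.32 -0.23 -0.03 -1.14  1.34]
   hang -140 (-1, 3.5, 0) None
   hang 0 (-60, 7, 50) [ 0.35  0.38 -0.12 -0.15 -1.39  1.18]
   hang 0 (-9, 16, 37) [ 0.37  0.33 -0.21 -0.06 -1.15  1.13]
   hang 0 (-1, 3.5, 0) None
   hang 140 (-60, 7, 50) [ 0.53  0.43 -0.01 -0.21 -1.41  1.  ]
   hang 140 (-9, 16, 37) [ 0.57  0.38 -0.12 -0.08 -1.17  0.94]
   hang 140 (-1, 3.5, 0) None
```

```bash
cat > plan2.py <<'E'
import re,sys
src=open('plan.py').read()
src=src.replace("for k,t in enumerate(np.radians(ts)):","""
import sys
LEAN=float(sys.argv[1]);GX=float(sys.argv[2]);TM=float(sys.argv[3])
l=np.radians(LEAN)
T=np.vstack([rect(-39,39,47,120,3),rect(-48,48,120,260,4)])
T=np.c_[T[:,0]*np.cos(l)-T[:,1]*np.sin(l),T[:,0]*np.sin(l)+T[:,1]*np.cos(l)]+[GX,27-62]
ts=ts[ts<=TM]; C=C[:,:,:len(ts)]
for k,t in enumerate(np.radians(ts)):""")
src=src.replace("            C[i,j,k]=","""            P=np.c_[T[:,0]*np.cos(t)+T[:,1]*np.sin(t)+x,-T[:,0]*np.sin(t)+T[:,1]*np.cos(t)+z]
            CT=min(20,sdt(P).min())
            C[i,j,k]=min(CT/2.,""").replace(".astype(int)].min()",".astype(int)].min())")
src=src.replace("# sd on grid","""
def sdt(P):
    x0,x1,z0,z1=0,39,-145,69
    dx=np.maximum(x0-P[:,0],P[:,0]-x1);dz=np.maximum(z0-P[:,1],P[:,1]-z1)
    return np.where((dx<0)&(dz<0),np.maximum(dx,dz),np.hypot(np.maximum(dx,0),np.maximum(dz,0)))
""")
src=re.sub(r"for q in p: print.*","print(sys.argv[1:],'min clr',min(C[q] for q in p[:-8]));pp=[(xs[q[0]],zs[q[1]],ts[q[2]],round(float(C[q]),1)) for q in p]\nif len(sys.argv)>4: print(*[tuple(map(float,v)) for v in pp],sep='\\\\n')",src)
exec(src)
E
sed -i 's/^# dij/# dij/' plan2.py
for a in "0 -55 40" "5 -55 40" "10 -55 40" "5 -70 40" "0 -70 40"; do python3 plan2.py $a & done; wait
```

```text
goal clr 1.0
['5', '-70', '40'] min clr 3.605551275463989
goal clr 1.0
['0', '-70', '40'] min clr 3.3541019662496847
goal clr 1.0
['10', '-55', '40'] min clr 3.3541019662496847
goal clr 1.0
['5', '-55', '40'] min clr 2.3440739423993704
goal clr 1.0
['0', '-55', '40'] min clr 1.118033988749895
```

```bash
python3 plan2.py 8 -68 40 p | awk 'NR<3||NR%2==0||/ 0\.0,/' 
sed -i 's/np.array(\[-55,0,27\])/np.array([GX,0,27])/; s/LEAN=25\./LEAN=8.; GX=-68/' h.py
python3 - <<'E'
from h import *
np.set_printoptions(precision=2,suppress=True)
for lean in (0,5,8,10):
  for flip in (0,1):
    print(lean,flip)
    for yaw,o in ((3.5,(486,196.5)),(-13.8,(503,39.5)),(-3,(531,-126))):
      for dz in (0,90):
        p,q=tcp_from_bracket(np.array([*o,dz]),Rz(np.radians(yaw)),lean=lean,flip=flip); print('  grasp',bot.solve_ik(p,q))
    for y in (-140,0,140):
      for w in ((-60,7,40),(-9,16,37),(-1,3,0)):
        o,Rb=bracket_pose(w[:2],y,w[2]); p,q=tcp_from_bracket(o,Rb,lean=lean,flip=flip); print('   hang',y,w,bot.solve_ik(p,q))
E
```

```text
goal clr 1.0
['8', '-68', '40', 'p'] min clr 3.605551275463989
(-49.0, 3.0, 40.0, 10.0)
(-47.0, 3.0, 40.0, 10.0)
(-45.0, 3.0, 40.0, 10.0)
(-43.0, 3.0, 40.0, 10.0)
(-41.0, 3.0, 40.0, 10.0)
(-39.0, 3.0, 40.0, 10.0)
(-37.0, 3.0, 40.0, 10.0)
(-35.0, 3.0, 40.0, 9.0)
(-33.0, 3.0, 40.0, 7.9)
(-31.0, 3.0, 40.0, 7.0)
(-29.0, 3.0, 40.0, 6.5)
(-27.0, 3.0, 40.0, 6.5)
(-25.0, 3.0, 40.0, 6.0)
(-23.0, 4.0, 40.0, 5.3)
(-21.0, 6.0, 40.0, 4.3)
(-19.0, 8.0, 40.0, 4.0)
(-17.0, 10.0, 40.0, 4.2)
(-15.0, 12.0, 39.0, 4.2)
(-13.0, 14.0, 37.0, 3.9)
(-11.0, 15.0, 35.0, 4.3)
(-9.0, 15.0, 33.0, 5.0)
(-7.0, 15.0, 31.0, 5.5)
(-6.0, 15.0, 29.0, 6.1)
(-5.0, 15.0, 27.0, 6.9)
(-4.0, 14.0, 25.0, 6.8)
(-4.0, 14.0, 23.0, 7.2)
(-4.0, 13.0, 21.0, 6.9)
(-4.0, 13.0, 19.0, 6.7)
(-4.0, 12.0, 17.0, 6.3)
(-4.0, 11.0, 15.0, 6.1)
(-4.0, 10.0, 13.0, 5.7)
(-4.0, 9.0, 11.0, 5.0)
(-4.0, 8.0, 9.0, 4.5)
(-4.0, 8.0, 7.0, 4.0)
(-3.0, 7.0, 5.0, 3.5)
(-3.0, 6.0, 3.0, 3.5)
(-3.0, 5.0, 1.0, 3.0)
(-2.0, 4.0, 0.0, 2.0)
(-1.0, 3.0, 0.0, 1.0)
0 0
  grasp [ 0.86  0.28 -0.72 -0.   -0.57 -2.37]
  grasp [ 0.86  0.14 -0.62  0.   -0.81 -2.37]
  grasp [
[... 5768 characters left out ...]
None
  grasp [ 0.69  0.01 -0.88  0.25 -0.59  0.43]
  grasp [ 0.18  0.24 -0.87  0.14 -0.3   1.21]
  grasp [ 0.19  0.07 -0.74  0.07 -0.59  1.27]
   hang -140 (-60, 7, 40) [ 0.12  0.47 -0.07 -0.11 -1.54  1.39]
   hang -140 (-9, 16, 37) [ 0.11  0.51  0.02 -0.09 -1.55  1.39]
   hang -140 (-1, 3, 0) [ 0.2   0.23 -0.57  0.09 -0.61  1.21]
   hang 0 (-60, 7, 40) [ 0.31  0.47 -0.02 -0.2  -1.56  1.21]
   hang 0 (-9, 16, 37) [ 0.3   0.51  0.07 -0.18 -1.57  1.22]
   hang 0 (-1, 3, 0) [ 0.46  0.24 -0.58  0.16 -0.61  0.89]
   hang 140 (-60, 7, 40) [ 0.49  0.52  0.09 -0.28 -1.59  1.04]
   hang 140 (-9, 16, 37) [ 0.47  0.56  0.18 -0.25 -1.6   1.05]
   hang 140 (-1, 3, 0) [ 0.68  0.3  -0.51  0.2  -0.65  0.64]
```

```bash
cat >> h.py <<'E'
LEAN=5.
WP=[(-55,3,40),(-25,3,40),(-19,8,40),(-13,14,37),(-9,15,33),(-5,15,27),(-4,13,20),(-4,10,13),(-4,8,8),(-3,6,3),(-1,3.5,0)]
def grasp(lean=None,flip=False):
    l=np.radians(LEAN if lean is None else lean); z=np.array([np.sin(l),0,-np.cos(l)]); y=np.array([0,-1. if flip else 1.,0]); x=np.cross(y,z)
    Rg=R.from_matrix(np.c_[x,y,z]); return Rg, np.array([GX,0,27])+19*z
EX=np.array([[-134,-12,52],[-134,12,52],[-130,-7,40],[-130,7,40],[-4,-7,40],[-4,7,40],[-4,-25,64],[-4,25,64],[13,-20,93],[13,20,93],[-4,-25,0],[-4,25,0],[-134,12,0],[-134,-12,0]])
def bpts(o,yaw,t=0): return np.array([*o[:2],o[2] if len(o)>2 else 0])+ (Rz(np.radians(yaw))*R.from_euler('y',t,degrees=True)).apply(EX)
def panpts(PO=PO,PYAW=PYAW):
    return PO+Rz(PYAW).apply([[0,-232,0],[0,232,0],[0,-232,214],[0,232,214],[0,-220,145],[0,220,145],[0,-220,171],[0,220,171]])
def circ(c,r,z,n=24):
    a=np.linspace(0,2*np.pi,n,endpoint=False); return np.c_[c[0]+r*np.cos(a),c[1]+r*np.sin(a),0*a+z]
def overlay(cam,img,pts,dst,box=None,f=1,cw=None):
    P=proj(cam,pts,cw); x0,y0,x1,y1=box or (0,0,640,400)
    im=cv2.resize(img[y0:y1,x0:x1,::-1],None,fx=f,fy=f,interpolation=cv2.INTER_CUBIC)
    for p in P:
        q=(np.array(p)-[x0,y0]+.5)*f-.5
        if abs(q).max()<5000: cv2.circle(im,tuple(int(v) for v in np.round(q)),2,(0,0,255),-1)
    cv2.imwrite(dst,im)
E
python3 - <<'E'
from h import *
pts=np.vstack([bpts((486.5,196.5),3.55),bpts((503,39.5),-13.7),bpts((531.4,-126.2),-2.9),panpts(),circ((574,376),65,30),circ((434,340),24,150),circ((434,340),34,0),circ((436,-362),17,151)])
im=cv2.imread('pics/scene0.png')[:,:,::-1]; overlay('scene',im,pts,'pics/ov0.png',(130,120,450,350),2.5)
im=cv2.imread('pics/top0.png')[:,:,::-1]; overlay('top',im,pts,'pics/ov1.png',(190,90,490,240),2.6)
E
```

```text
(no output)
```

View pics/ov0.png

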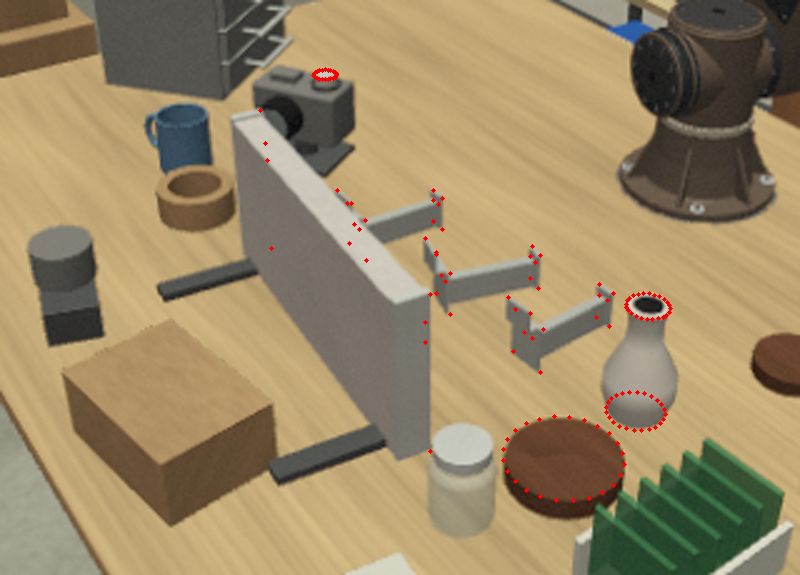

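View pics/ov1.png

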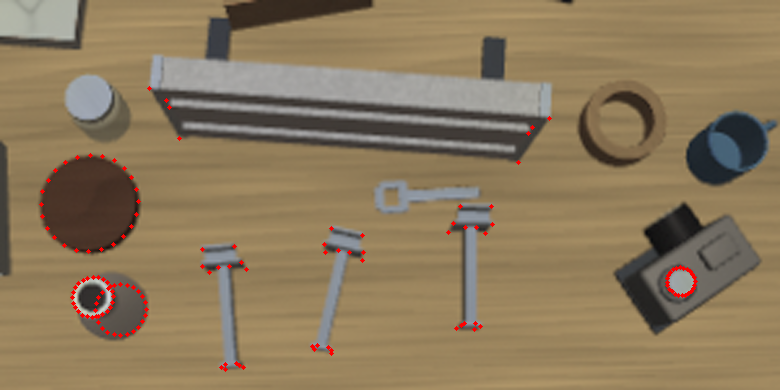

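Predicted outlines match both cameras to about 2 mm. Next I'll place the vase.

Run:
```python
from h import *
np.set_printoptions(precision=1,suppress=True)
q=grasp(0)[0].as_quat()
vx,vy=434,340; rx,ry=574,376
bot.move_gripper(80,20)
bot.move_ptp([vx,vy,200],q)
print(bot.read_state()['joint_pos'])
bot.line_to([vx,vy,94],120)
bot.move_gripper(0,20)
s=bot.read_state(); print(s['width'],s['tcp_pos'],s['contact_force'])
bot.line_to([vx,vy,160],80)
s=bot.read_state(); print(s['width'],s['tcp_pos'],s['contact_force'],s['t'])
cv2.imwrite('pics/v1.png',bot.camera('scene')[:,:,::-1])
```

```text
[ 1.   0.2 -0.3  0.  -1.1 -2.6]
47.11791409940573 [434.1 340.1  94. ] [-0.1 -0.2 -1.1]
46.64509216309779 [433.7 339.7 159.4] [-0.8 -0.7 -3.3] 5.2167
```

View pics/v1.png

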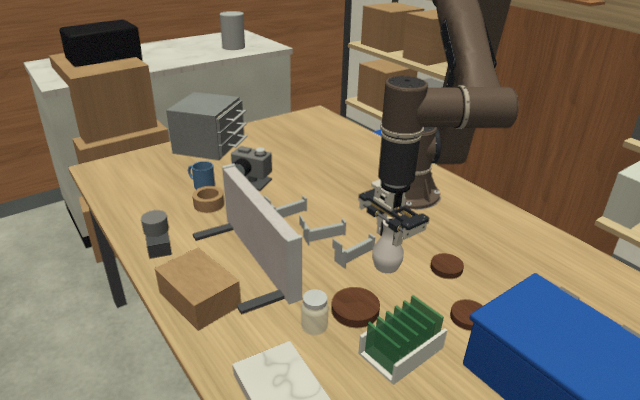

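The vase is held, at about (388,255), and still upright.

Run:
```python
from h import *
np.set_printoptions(precision=1,suppress=True)
rx,ry=574,376
bot.line_to([rx,ry,165],150)
bot.line_to([rx,ry,129],100)
f0=bot.read_state()['contact_force'][2]
z=129
while z>118:
    z-=0.7; bot.line_to([rx,ry,z],20)
    f=bot.read_state()['contact_force'][2]
    if f-f0>2: break
print('z',z,f0,f)
bot.pause(.2)
bot.move_gripper(80)
s=bot.read_state();print(s['width'],s['tcp_pos'],s['t'])
bot.line_to([rx,ry,230],150)
p,q=tcp_from_bracket(np.array([486.5,196.5,100]),Rz(np.radians(3.55)))
bot.move_gripper(50); bot.move_ptp(p,q)
for n in ('scene','top'): cv2.imwrite(f'pics/{n}1.png',bot.camera(n)[:,:,::-1])
im=bot.camera('scene')
overlay('scene',im,np.vstack([circ((574,376),24,180),circ((574,376),34,30)]),'pics/ov2.png',(230,170,450,350),3)
print(bot.read_state()['t'])
```

```text
z 123.39999999999999 -3.174765996892214 2.10062605333934
80.14654345076232 [574.  376.  123.4] 9.8583
12.6417
```

View pics/ov2.png

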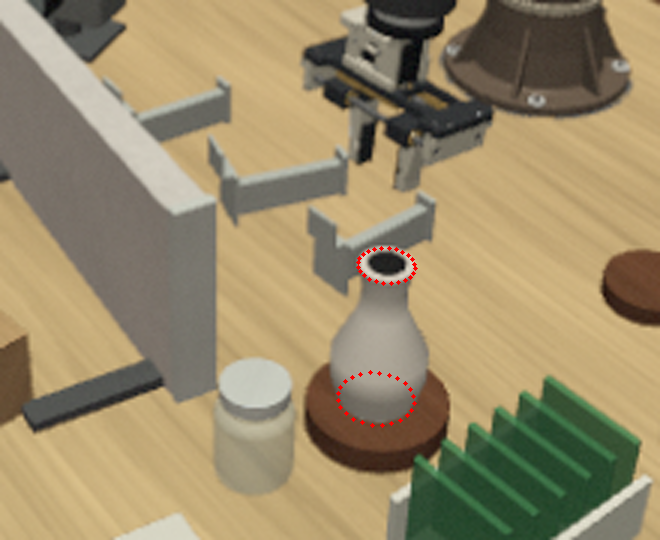

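View pics/top1.png

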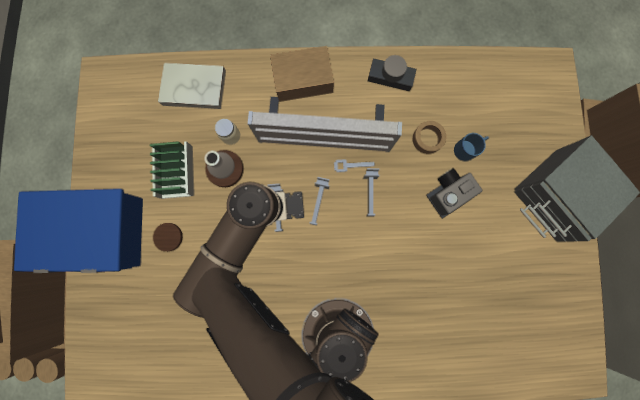

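```bash
cat >> h.py <<'E'
def pick(o,yaw):
    Rb=Rz(np.radians(yaw)); o=np.array([*o[:2],0.])
    p,q=tcp_from_bracket(o,Rb)
    bot.move_gripper(50,45)
    bot.move_ptp(p+[0,0,100],q); bot.line_to(p+[0,0,30],150); bot.line_to(p+[0,0,.5],60)
    bot.move_gripper(0,45); s=bot.read_state(); print('grip w',s['width'],s['tcp_pos'],'want',p)
    bot.line_to(p+[0,0,110],120); s=bot.read_state(); print('lifted w',s['width'],s['contact_force'],s['moment'],s['t'])
def hang_pose(w,y,dx=0,dz=0):
    o,Rb=bracket_pose((w[0]+dx,w[1]+dz),y,w[2]); return tcp_from_bracket(o,Rb)
def go(w,y,v=60,dx=0,dz=0):
    p,q=hang_pose(w,y,dx,dz); bot.line_to(p,v,ori=q)
    bot.pause(.05); s=bot.read_state(); print(w,'F',s['contact_force'],'err',s['tcp_pos']-p); return s
E
python3 - <<'E'
from h import *
np.set_printoptions(precision=1,suppress=True)
pick((486.5,196.5),3.55)
cv2.imwrite('pics/p1.png',bot.camera('scene')[:,:,::-1])
w=bot.camera('wrist');cv2.imwrite('pics/p1w.png',w[:,:,::-1])
E
```

```text
grip w 13.688697690388697 [420.4 192.5   8.7] want [420.3 192.4   8.1]
lifted w 13.703328552826145 [-0.7 -1.  -2.7] [ 0.   0.3 -0. ] 16.1
```

View pics/p1.png

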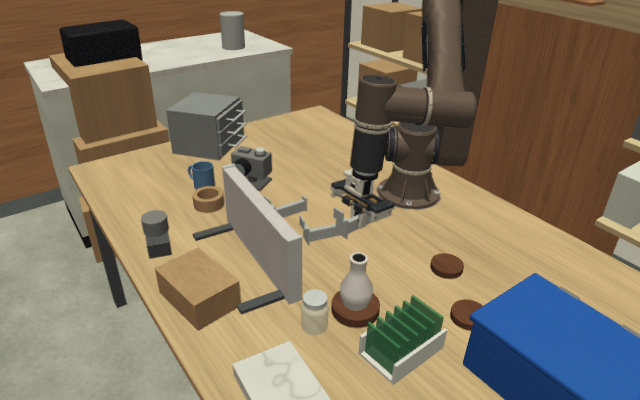

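View pics/p1w.png

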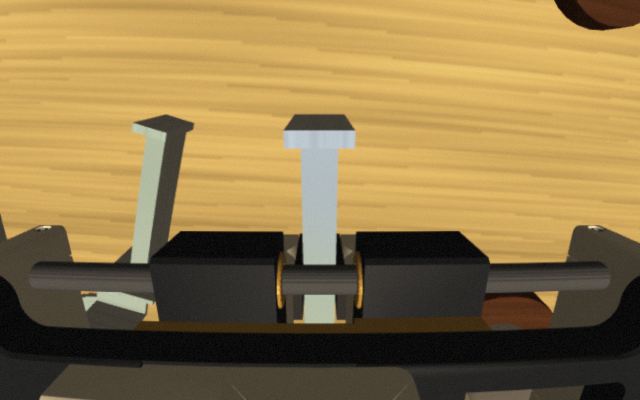

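Run:
```python
from h import *
s=bot.read_state(); Rt=R.from_quat(s['eef_rot']); Rg,p=grasp()
Rb=Rt*Rg.inv(); o=s['tcp_pos']-Rb.apply(p)
print(o,Rb.as_euler('zyx',degrees=True))
im=cv2.imread('pics/p1w.png')[:,:,::-1]; overlay('wrist',im,o+Rb.apply(EX),'pics/ov3.png',(240,80,400,200),4,camw('wrist',s))
im=cv2.imread('pics/p1.png')[:,:,::-1]; overlay('scene',im,o+Rb.apply(EX),'pics/ov4.png',(280,160,420,270),5)
```

```text
[486.0333811  196.00208438 109.02676764] [ 3.54207011  0.07115185 -0.075041  ]
```

View pics/ov3.png

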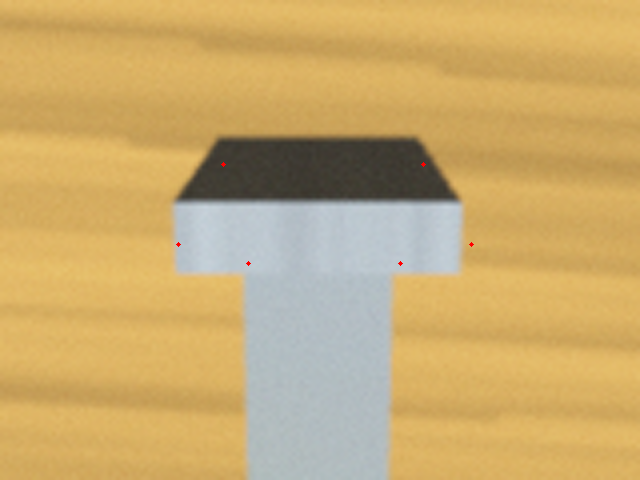

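View pics/ov4.png

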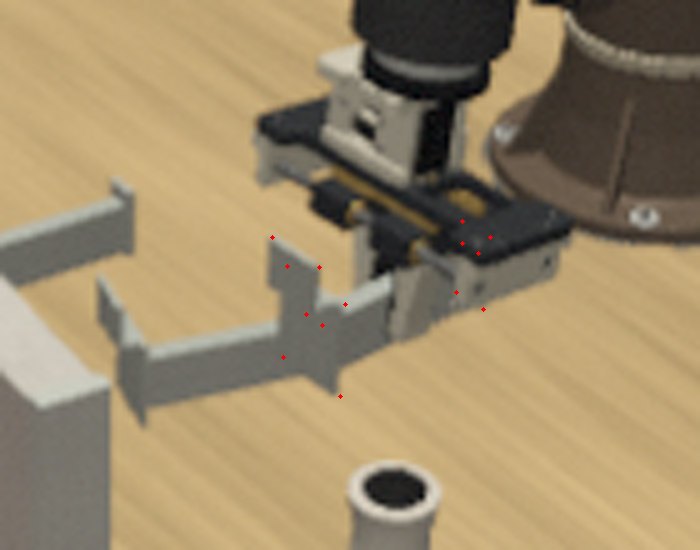

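The held bracket matches its prediction within about 1 mm, and the end stop is simply thicker than I modelled. Next is the insertion.

Run:
```python
from h import *
np.set_printoptions(precision=1,suppress=True)
y=140
p,q=hang_pose((-110,20,20),y); bot.line_to(p,150,ori=q)
s=go(WP[0],y,100); 
for w in WP[1:4]:
    s0=s; s=go(w,y,40)
    if np.abs(s['contact_force']-s0['contact_force']).max()>12: print('STOP');break
for n in ('scene','top'): cv2.imwrite(f'pics/h1{n}.png',bot.camera(n)[:,:,::-1])
print(s['t'])
crop('pics/h1scene.png','pics/h1sa.png',200,130,400,310,4)
crop('pics/h1top.png','pics/h1ta.png',190,90,410,240,3.6)
```

```text
(-55, 3, 40) F [-0.4 -0.1 -2.3] err [-0.9  0.4  0.3]
(-25, 3, 40) F [ 0.8 -0.2 -2.3] err [-0.2  0.  -0. ]
(-19, 8, 40) F [ 0.2  1.  -2.9] err [0.1 0.  0.1]
(-13, 14, 37) F [-0.7 -0.7 -3. ] err [-0.4  0.1  0.3]
19.2
```

View pics/h1sa.png

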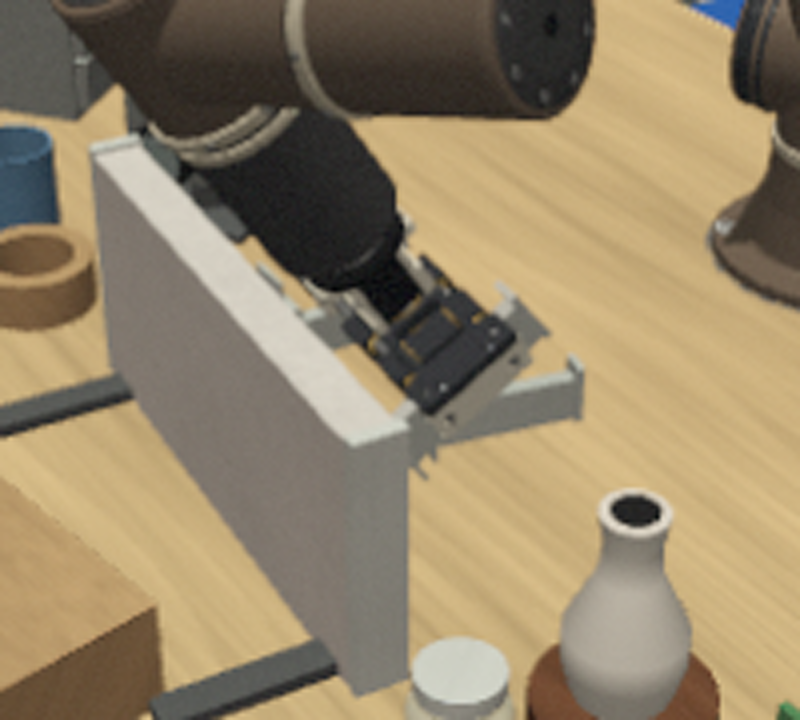

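View pics/h1ta.png

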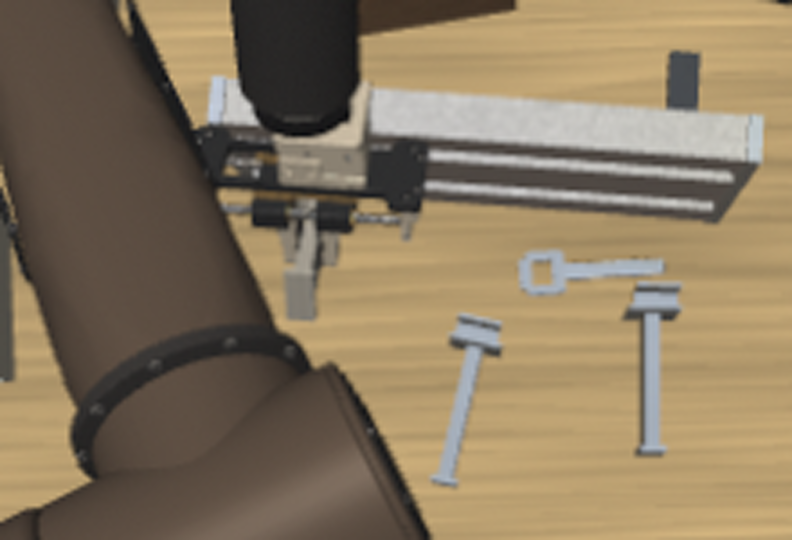

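No contact forces so far, and the lip is entering the groove. I'll continue turning it down.

Run:
```python
from h import *
np.set_printoptions(precision=1,suppress=True)
y=140; f0=np.array([-.7,-.7,-3])
for w in WP[4:]:
    s=go(w,y,40)
    if np.abs(s['contact_force']-f0).max()>12: print('STOP');break
else:
    for w in ((0,3,0),(0,2.0,0),(.7,2,0),(1.4,2,0),(2.1,2,0),(2.8,2,0),(3.5,2,0),(4.2,2,0)):
        s=go(w,y,15)
        if np.abs(s['contact_force']-f0).max()>6: print('contact');break
print(s['t'])
for n in ('scene','top'): cv2.imwrite(f'pics/h2{n}.png',bot.camera(n)[:,:,::-1])
crop('pics/h2scene.png','pics/h2sa.png',200,130,400,310,4)
```

```text
(-9, 15, 33) F [ 0.5 -0.8 -2.9] err [-0.4  0.   0.2]
(-5, 15, 27) F [-0.4 -0.1 -3.2] err [-0.1 -0.   0.1]
(-4, 13, 20) F [ 0.5 -0.5 -3.1] err [0.2 0.  0.1]
(-4, 10, 13) F [-0.6 -0.3 -2.7] err [0.4 0.1 0.2]
(-4, 8, 8) F [ 0.2  0.7 -2.3] err [0.4 0.1 0.4]
(-3, 6, 3) F [ 0.6 -0.2 -2.2] err [0.4 0.2 0.4]
(-1, 3.5, 0) F [ 0.2 -0.7 -2.5] err [0.3 0.1 0.4]
(0, 3, 0) F [-0.1 -0.2 -2.9] err [0.3 0.  0.1]
(0, 2.0, 0) F [-0.1 -0.8  0.8] err [0.4 0.1 0.5]
(0.7, 2, 0) F [-4.8  0.6  6.7] err [-0.2  0.1  0.4]
contact
23.3417
```

View pics/h2sa.png

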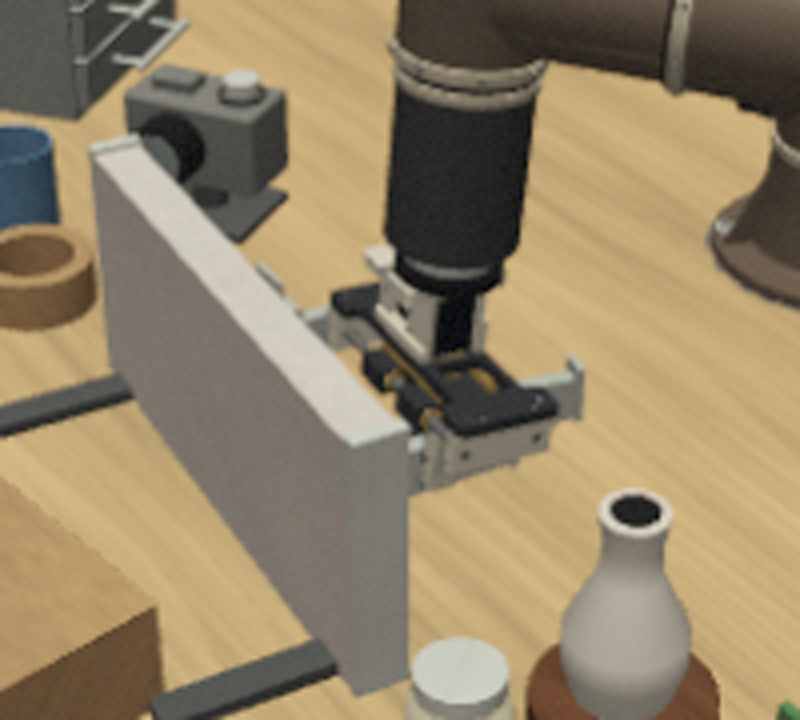

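Contact came at x≈0.3 mm and z≈2, which is seated. I'll release and retract.

```bash
cat >> h.py <<'E'
def release():
    bot.move_gripper(46); bot.pause(.2)
    s=bot.read_state(); z=R.from_quat(s['eef_rot']).apply([0,0,1])
    bot.line_to(s['tcp_pos']-z*120,120)
E
python3 - <<'E'
from h import *
release()
p,q=tcp_from_bracket(np.array([503,39.5,110.]),Rz(np.radians(-13.7))); bot.move_ptp(p+[-20,0,40],q)
for n in ('scene','top'): cv2.imwrite(f'pics/h3{n}.png',bot.camera(n)[:,:,::-1])
crop('pics/h3scene.png','pics/h3sa.png',200,130,400,310,4)
crop('pics/h3top.png','pics/h3ta.png',190,90,410,240,3.6)
s=bot.read_state();print(s['t'],s['contact_force'])
E
```

```text
26.5083 [-0.30552066  0.6603674  -0.46325679]
```

View pics/h3sa.png

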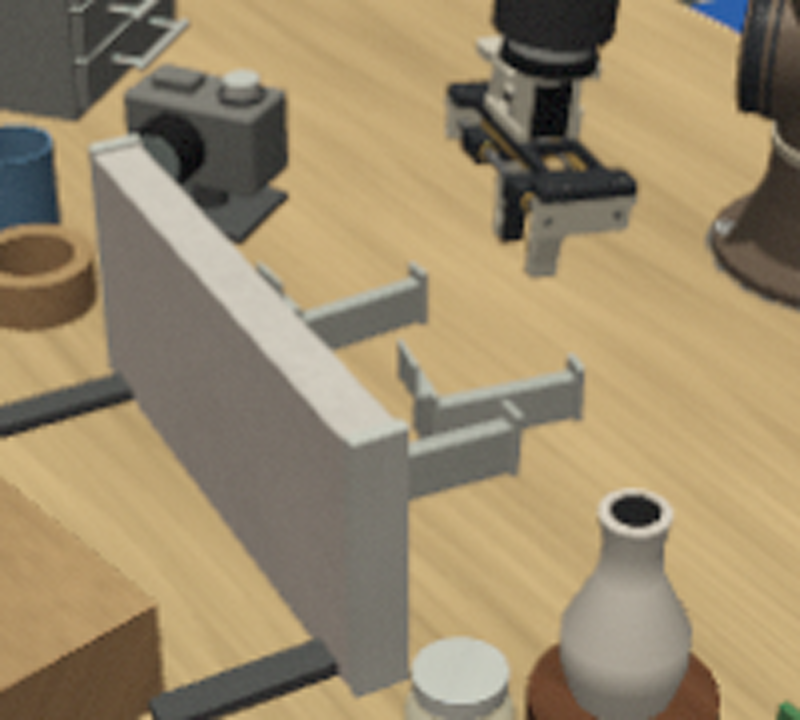

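View pics/h3ta.png

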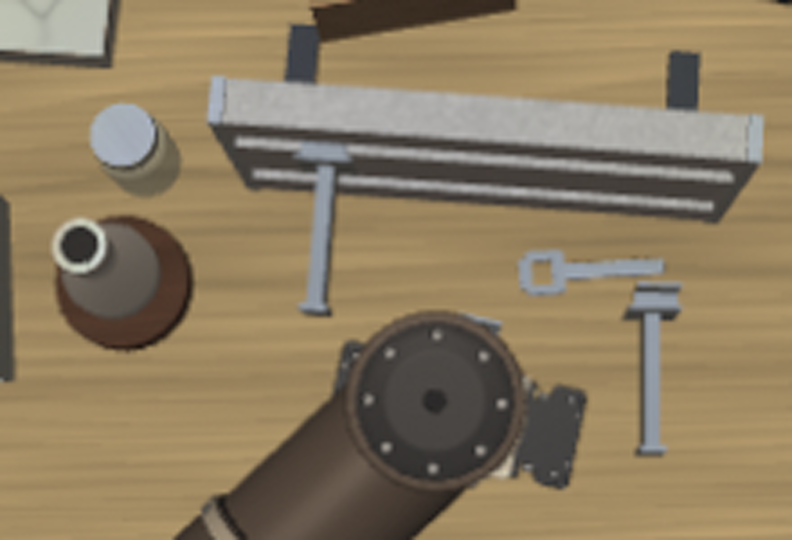

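The first bracket hangs in the upper groove. I'll check its seating against a seated model, and check where b1 lies now.

Run:
```python
from h import *
EX[[0,1,12,13],0]=-140
def seat(y,t): o,Rb=bracket_pose((0,2),y,t); return o+Rb.apply(EX)
im=cv2.imread('pics/h3top.png')[:,:,::-1]; i2=cv2.imread('pics/h3scene.png')[:,:,::-1]
for t in (0,-5): 
    overlay('top',im,seat(140,t),f'pics/s3t{-t}.png',(250,110,310,190),6)
    overlay('scene',i2,np.vstack([seat(140,t),bpts((503,39.5),-13.7)]),f'pics/s3s{-t}.png',(290,200,360,270),6)
a=[cv2.imread(f'pics/s3{n}.png') for n in ('t0','t5')]; cv2.imwrite('pics/s3t.png',np.hstack(a))
a=[cv2.imread(f'pics/s3{n}.png') for n in ('s0','s5')]; cv2.imwrite('pics/s3s.png',np.hstack(a)[:, :800])
```

```text
(no output)
```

View pics/s3t.png

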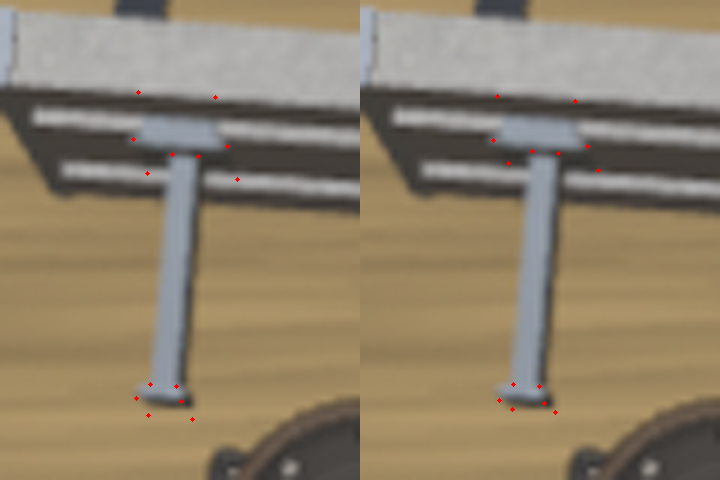

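View pics/s3s.png

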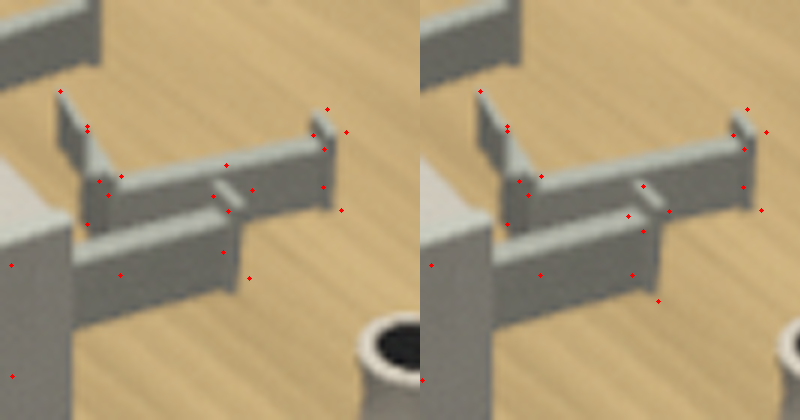

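Seated with a slight sag of about 2–3°, and b1 is where I predicted. I'll do b1 at y=0.

```bash
cat >> h.py <<'E'
def hang(y):
    p,q=hang_pose((-110,20,20),y); bot.line_to(p,150,ori=q)
    s=go(WP[0],y,100); f0=s['contact_force']
    for w in WP[1:]:
        s=go(w,y,40)
        if np.abs(s['contact_force']-f0).max()>12: print('STOP');return False
    for w in ((0,3,0),(0,2.0,0),(.7,2,0),(1.4,2,0),(2.1,2,0),(2.8,2,0),(3.5,2,0),(4.2,2,0)):
        s=go(w,y,15)
        if np.abs(s['contact_force']-f0).max()>6: print('contact');return True
    print('no contact'); return False
E
python3 - <<'E'
from h import *
np.set_printoptions(precision=1,suppress=True)
pick((503,39.5),-13.7)
if bot.read_state()['width']>11 and hang(0): release(); bot.move_ptp([480,150,300],grasp(0)[0].as_quat())
for n in ('scene','top'): cv2.imwrite(f'pics/h4{n}.png',bot.camera(n)[:,:,::-1])
crop('pics/h4scene.png','pics/h4sa.png',200,130,400,310,4)
crop('pics/h4top.png','pics/h4ta.png',190,90,410,240,3.6)
s=bot.read_state();print(s['t'],s['contact_force'])
E
```

```text
grip w 13.723943850366647 [438.7  55.3   8.6] want [438.5  55.2   8.1]
lifted w 13.947147671623986 [-0.6  0.2 -3.3] [0.1 0.2 0. ] 30.1917
(-55, 3, 40) F [-0.5  0.2 -2. ] err [-0.8  0.3  0.3]
(-25, 3, 40) F [ 0.6  0.  -1.7] err [-0.2  0.  -0.1]
(-19, 8, 40) F [-0.1 -0.1 -3.1] err [0.1 0.  0.1]
(-13, 14, 37) F [-1.  -0.7 -1.8] err [-0.3  0.1  0.3]
(-9, 15, 33) F [ 0.2 -0.2 -2.4] err [-0.4  0.   0.2]
(-5, 15, 27) F [-0.2 -0.2 -1.8] err [-0.1 -0.   0.1]
(-4, 13, 20) F [ 0.1 -0.4 -1.4] err [ 0.2 -0.   0.1]
(-4, 10, 13) F [ 0.2 -0.7 -1.8] err [0.5 0.1 0.3]
(-4, 8, 8) F [ 0.   1.  -2.4] err [0.5 0.1 0.4]
(-3, 6, 3) F [-0.4  0.8 -1. ] err [0.5 0.1 0.4]
(-1, 3.5, 0) F [ 0.2 -0.4 -1.5] err [0.3 0.1 0.3]
(0, 3, 0) F [-0.   0.8 -3.1] err [0.2 0.  0.1]
(0, 2.0, 0) F [ 0.3 -1.3  1.6] err [0.4 0.1 0.4]
(0.7, 2, 0) F [-3.7  0.5  4.2] err [0.  0.1 0.3]
contact
40.2833 [ 0.5 -0.4 -1.4]
```

View pics/h4sa.png

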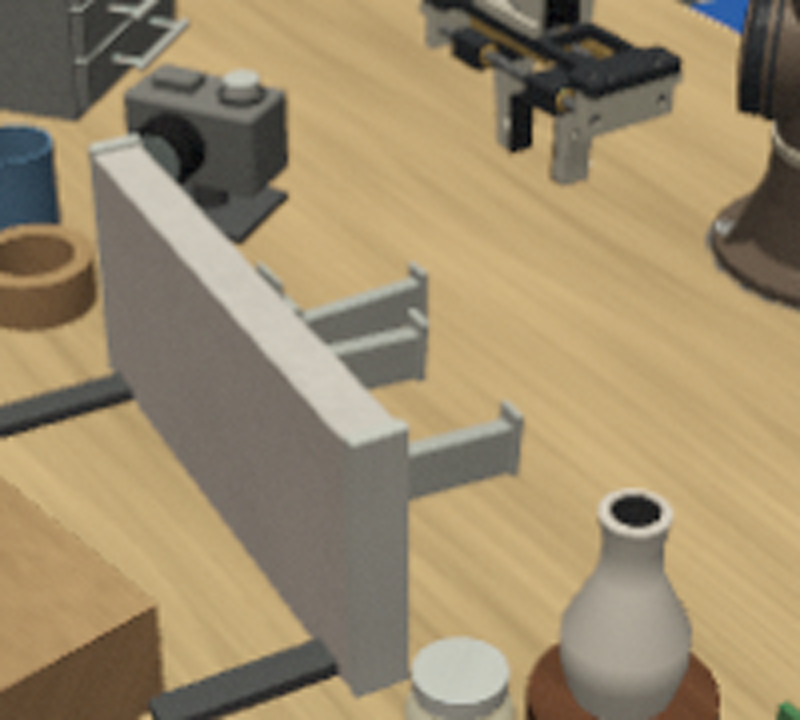

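View pics/h4ta.png

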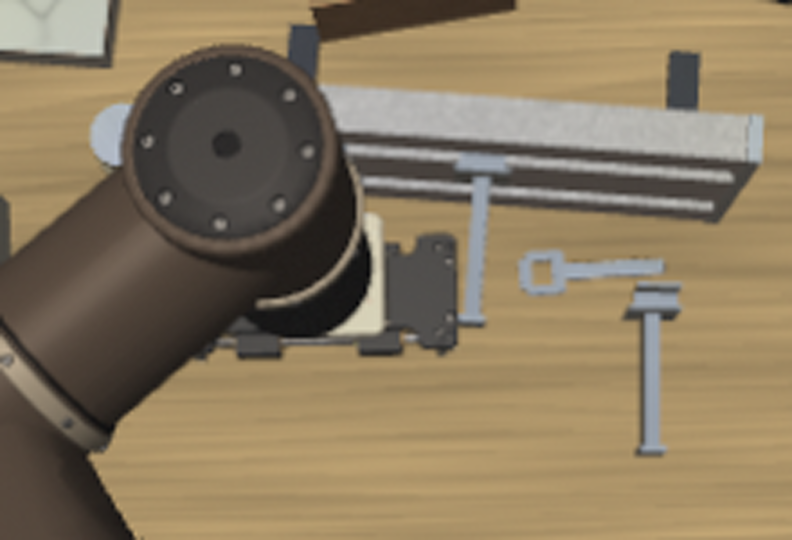

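b2 hasn't moved. I'll pick it and hang it at y=-140.

Run:
```python
from h import *
np.set_printoptions(precision=1,suppress=True)
pick((531.4,-126.2),-2.9)
if bot.read_state()['width']>11 and hang(-140): release(); bot.move_ptp([436,-362,260],grasp(0)[0].as_quat())
for n in ('scene','top'): cv2.imwrite(f'pics/h5{n}.png',bot.camera(n)[:,:,::-1])
crop('pics/h5scene.png','pics/h5sa.png',200,130,400,310,4)
crop('pics/h5top.png','pics/h5ta.png',190,90,410,240,3.6)
s=bot.read_state();print(s['t'],s['contact_force'])
```

```text
grip w 14.29393312849909 [ 465.2 -122.9    8.7] want [ 465.1 -122.8    8.1]
lifted w 14.137234575100653 [-0.6 -0.1 -2.4] [ 0.   0.3 -0. ] 44.9
(-55, 3, 40) F [-0.2  0.1 -2.3] err [-0.8 -0.2  0.1]
(-25, 3, 40) F [-0.1 -0.9 -1.8] err [-0.2  0.  -0.1]
(-19, 8, 40) F [-0.5 -0.1 -1.6] err [0.1 0.  0.1]
(-13, 14, 37) F [ 0.3  0.2 -2.4] err [-0.3  0.1  0.3]
(-9, 15, 33) F [ 0.1 -1.  -2.4] err [-0.4  0.   0.2]
(-5, 15, 27) F [ 0.7 -0.5 -1.4] err [-0.1 -0.   0.1]
(-4, 13, 20) F [ 0.2  0.1 -2.2] err [ 0.3 -0.1  0.1]
(-4, 10, 13) F [ 0.2 -0.1 -2. ] err [ 0.5 -0.   0.2]
(-4, 8, 8) F [-0.2 -0.2 -2.5] err [0.5 0.  0.4]
(-3, 6, 3) F [ 0.1 -1.2 -2.6] err [ 0.5 -0.   0.4]
(-1, 3.5, 0) F [-0.4 -0.  -1.7] err [ 0.3 -0.   0.3]
(0, 3, 0) F [-0.5 -0.3 -2.2] err [ 0.2 -0.   0. ]
(0, 2.0, 0) F [0.6 0.2 1. ] err [ 0.4 -0.   0.4]
(0.7, 2, 0) F [-4.2  0.9  4.7] err [-0.1 -0.   0.3]
contact
55.2167 [0.1 1.  0.7]
```

View pics/h5sa.png

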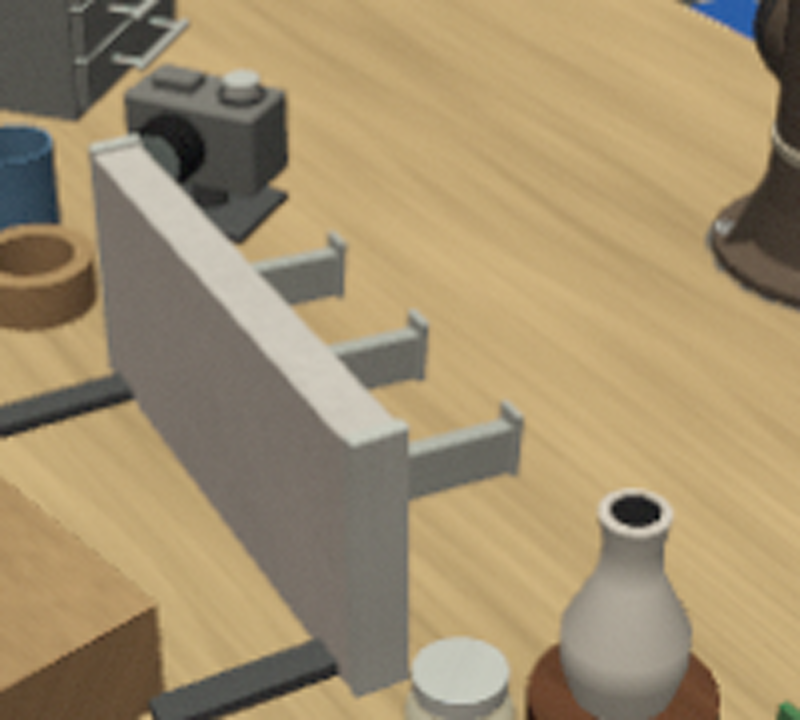

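View pics/h5ta.png

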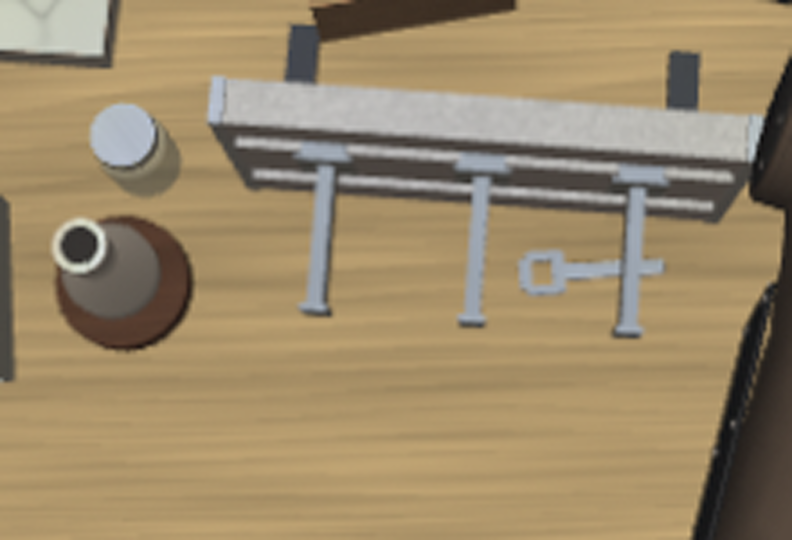

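All three brackets hang level in the upper groove with the same slight sag, and the vase is centred. Now the shutter.

Run:
```python
from h import *
np.set_printoptions(precision=1,suppress=True)
X,Y=436,-362
bot.move_gripper(0,20)
def F():
    f=[]
    for _ in range(5): f.append(bot.read_state()['contact_force'][2]); bot.pause(.01)
    return np.mean(f)
bot.line_to([X,Y,158],100); bot.pause(.3); f0=F()
cmd=158; 
while cmd>141:
    cmd-=0.5; bot.line_to([X,Y,cmd],40); f=F()-f0
    s=bot.read_state(); print(round(cmd,1),round(s['tcp_pos'][2],2),round(f,2))
    if f>4.8 : break
t0=bot.read_state()['t']
bot.pause(.75); print('hold F',F()-f0, bot.read_state()['tcp_pos'][2], bot.read_state()['t']-t0); bot.pause(.1)
# full press
zt=139.6; f=0
bot.line_to([X,Y,zt+.8],40); f=F()-f0; print('full',bot.read_state()['tcp_pos'][2],f)
c=zt+.8
while f<13 and c>137.5:
    c-=.4; bot.line_to([X,Y,c],30); f=F()-f0; print(round(c,1),bot.read_state()['tcp_pos'],round(f,2))
bot.pause(.15)
bot.line_to([X,Y,165],60); bot.line_to([X,Y,260],150)
print(bot.read_state()['t'],F()-f0)
```

```text
157.5 157.47 0.04
157.0 156.96 0.18
156.5 156.45 0.15
156.0 156.0 0.67
155.5 155.48 -0.0
155.0 154.99 -0.08
154.5 154.49 -0.11
154.0 153.95 0.31
153.5 153.47 -0.0
153.0 152.99 -0.07
152.5 152.48 0.25
152.0 151.97 0.54
151.5 151.48 0.2
151.0 151.09 1.45
150.5 150.56 1.52
150.0 150.03 2.36
149.5 149.53 2.02
149.0 149.02 2.64
148.5 148.54 2.59
148.0 148.03 2.5
147.5 147.54 2.7
147.0 147.02 3.2
146.5 146.55 3.15
146.0 146.04 3.14
145.5 145.52 3.68
145.0 145.28 6.11
hold F 5.625562816148919 145.29889945315304 0.7916000000000025
full 141.21044176507343 11.02511934961483
140.0 [ 436.1 -362.1  141. ] 11.15
139.6 [ 436.1 -362.1  140.6] 11.43
139.2 [ 436.1 -362.1  140.2] 12.11
138.8 [ 436.1 -362.1  140.1] 13.61
69.1 -0.19932296057218252
```

Run:
```python
from h import *
bot.move_ptp([430,-300,330],grasp(0)[0].as_quat())
for n in ('scene','top'): cv2.imwrite(f'pics/f{n}.png',bot.camera(n)[:,:,::-1])
EX[[0,1,12,13],0]=-140
def seat(y,t): o,Rb=bracket_pose((0,2),y,t); return o+Rb.apply(EX)
overlay('scene',cv2.imread('pics/fscene.png')[:,:,::-1],np.vstack([seat(y,-3) for y in (-140,0,140)]+[circ((574,376),24,180)]),'pics/fov.png',(180,130,400,330),3.6)
s=bot.read_state();print(s['t'],s['contact_force'])
```

```text
69.7 [-0.55810928 -0.10596239 -0.05185949]
```

View pics/fov.png

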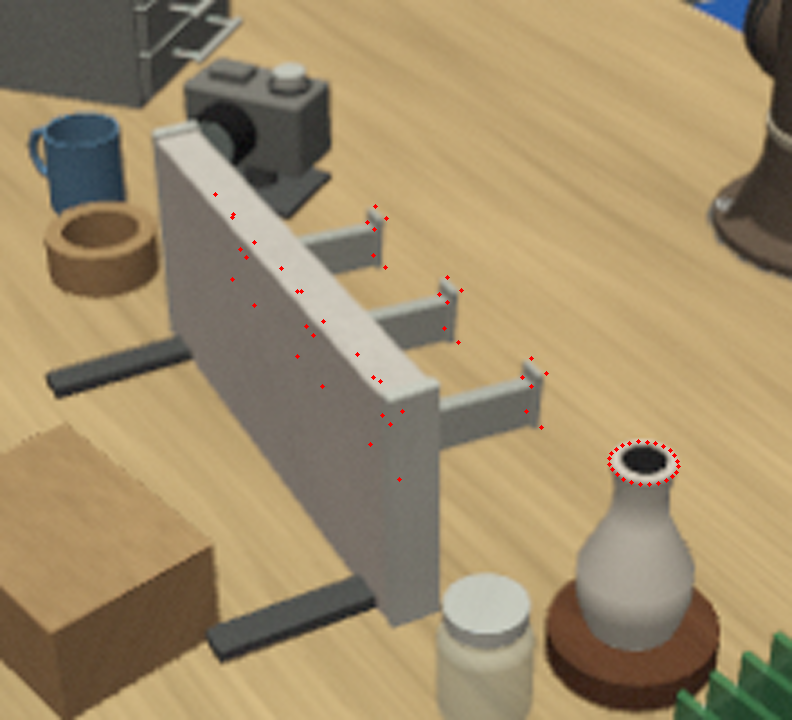

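View pics/ftop.png

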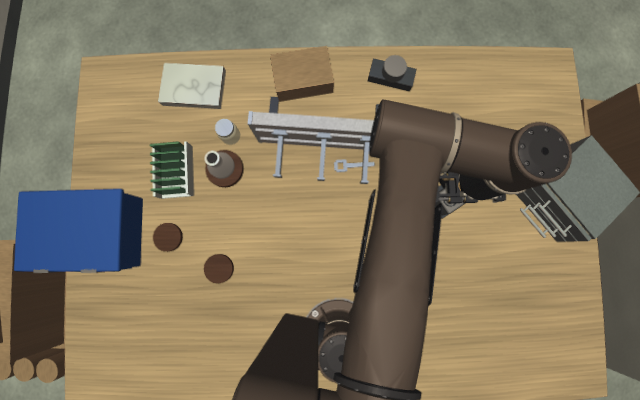

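The three brackets match the seated model within 1–2 px, at about 3° of sag. The vase is upright and centred, the button is back up, and nothing else has moved. I'll hand the job in.

Run:
```python
from plant import bot
bot.pause(.3); print(bot.close_job())
```

```text
the job is handed in; nothing more can be done
None
```

The display is dressed and the job was handed in at about 70 s; `close_job` gives no verdict.

- **Brackets:** All three were on the table and now hang in the upper groove at about +140, 0 and −140 mm along the panel. Each met the panel face and the groove's lower edge with light contact of about 4–9 N. In the last scene image all three match the seated model at about 3° of sag, within 1–2 px. None was seen knocked aside before I picked it up.
- **Vase:** It stands upright on the middle of the largest riser, and its lip matched the predicted centre in the last scene image.
- **Shutter:** The first stage stopped at the click, about 6 mm down at about 6 N. I held it there for about 1 s, then pressed to 11.0 mm at 13.6 N, the end stop, and let it come up again.
- **Rest of the table:** The other objects I could see had not moved. In the last top view the arm hid the tape, mug and camera. The last scene view shows them in place with the button back up.

No check failed or disagreed with another. I could not see the lips behind the panel's slat directly, so "fully home" rests on the contact forces and the match to the seated model.

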